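Pin the cylinder rod to the clamp jaw of a grinder fixture

TASK

Couple the clamping fixture's cylinder to its jaw: take the clevis pin with the yellow knob from the grey rack and start it in the hole in the brass fork, gently slide the fork towards the jaw until you feel its holes line up with the hidden eye of the jaw's tongue, then push the pin fully home through both so that its collar sits flat on the fork, and let go. Never force the pin against the fixture, and leave the black-knobbed pin, the gear unit and the blue power screwdriver where they are.

Things in the scene. Friction and masses are not known exactly. Their poses are not given: they have to be found in the camera images.
- pin: The clevis pin to fit: steel, round yellow knob, upright in one of the rack's holes. Origin: centre of its collar's underside; z up along the pin. Shaft below: 10 mm diameter, 40 mm long, last 1 mm tapering to 9 mm. Above: collar 24 mm across, 4 mm thick, then the knob, 20 mm across, from z = 4 to 40 mm. 55 to 115 g.
- fork_hole (a point): Centre of the mouth of the brass fork's upper hole, in its top face 74 mm above the table; axes as the fixture's. Two cheeks 30 mm wide, 9 mm thick, 10 mm apart, each with a 12 mm hole (1.5 mm chamfer), one over the other. Fork spans 78 mm behind the hole (-x) to 16 mm ahead. Collar seated = pin origin at this point.
- rod_line (a point): Fixed point on the rod's line, 60 mm above the table. The fork slides only along the fixture's x; 3 to 4 N slides it slowly and it stays where left. Its hole can go from 23 mm behind (-x) to 17 mm ahead of this point, to hard stops; it starts 20 to 23 mm behind. More than 30 N between the pin and the fixture, fork or tongue counts as forcing.
- tongue_mid (a point): Fixed point at the top of the jaw's steel tongue (9 mm thick), 9.5 mm below the fork's top. The tongue lies between the cheeks; its 12 mm eye, hidden by the fork, is on the rod's line anywhere from 14 mm behind (-x) to 14 mm ahead of this point: not measured; it does not move. So fork and pin must go 6 to 37 mm towards +x. Elsewhere the tongue blocks the pin.
- fixture: Fixed clamping fixture. Steel base 410 x 130 x 12 mm; origin on the table below rod_line; x along the rod from cylinder to jaw, z up. Aluminium cylinder from x = -108 mm back (top 85 mm high, brass ports 95 mm), blue jaw block from x = 39 mm (80 mm high), teal grinder lying across at x = 137 mm (90 mm high, spindle tip 110 mm).
- rack: Grey plastic pin rack, fixed, 56 x 130 x 55 mm tall, with two 17 mm through holes at y = -34 and +34 mm. Origin: centre of its underside, z up. The two pins hang upright in them, collars on its top face; which pin is where changes.
- stout_pin: The other pin, to be left in the rack: black knob, shaft 15 mm thick (too thick for the fork), otherwise as the yellow one. Origin: centre of its collar's underside.
- gear_unit: Loose aluminium gear unit standing on the bench, 62 mm across, 60 mm tall. Origin: centre of its underside. Leave it.
- driver: Blue and black power screwdriver lying on the bench, 210 mm long along its x, 40 mm high. Origin on the bench below its middle. Leave it.
Mind the look-alikes: they are no part of the job. Of the things like the pin, leave any that is turquoise; of the rest the smaller one is meant.

How it is judged:
By the outcome, as a careful person would: the job done as asked, in the order asked, and still so for the second after the job is handed in, with the robot touching nothing.
It also fails if it takes over 72 s, if anything falls off the work surface, if the arm or the gripper's body presses on something with over 40 N, if the wrist force passes 120 N, or if a joint passes its speed limit or range.

ROBOT

A 7-joint arm with a two-finger parallel gripper is mounted at the origin on the work surface. World frame = base frame: x ahead of the robot, y to its left, z up, the work surface at z = 0. Lengths are in mm, angles in rad, forces in N, time in s.
With the tool pointing down it reaches from about 400 to 875 mm from the base axis. Payload 19.3 kg.
Tool frame: the origin (TCP) lies at the very end of the fingers, on their centre line; the grasp point (between the pads) lies 19 mm behind it (grip_point_offset is the z of the grasp point in the tool frame, in mm); z points along the fingers, y is the line along which they close (so a half turn about z gives the same grasp; the last joint's range is limited). The gripper opens to 85 mm and grips with 20 to 120 N. Pads are 22 mm wide; open, the fingers measure 114 mm over their backs; the gripper's body (76 mm by 85 mm) begins 54 mm behind the grasp point. The pads swing forward as they close: fully open they stand 13 mm farther back than shut.
Start: joints at [1.253, 0.521, -0.036, 1.599, 0.021, 1.021, -0.113], TCP at [153.267, -605.908, 231.291] pointing down, gripper open.
Joint ranges: [-2.91, 2.91], [-0.3, 2.13], [-1.5, 1.42], [0.17, 2.43], [-1.26, 4.41], [0.16, 1.93], [-2.52, 2.52]. Speed limits (rad/s): [1.89, 1.89, 2.39, 2.39, 3.01, 3.01, 3.01].

INTERFACE

Orientations are given as a 3x3 rotation matrix whose columns are the frame's x, y, z axes.
In Python, from workcell import movep, movel, goto_joints, open_gripper, clamp, wait, inverse_kinematics, read_state, camera, PlanningError, finish_job, grip_point_offset gives the robot as it stands. Calls block until the motion is done:
- movep(position, orientation): joint-space move of the TCP to a pose.
- movel(position, frame=None, max_speed=150, guard=None): straight line of the TCP; frame=None keeps the orientation; max_speed is the mean speed in mm/s. With guard (N) it stops when the force on the tool has changed by that much, and returns True; else False.
- goto_joints(angles): joint-space move.
- open_gripper() and clamp(): open the fingers fully, or close them until they stop; the grip force is fixed at half the most.
- wait(seconds).
- inverse_kinematics(position, orientation): joint angles nearest the present ones, or None.
- read_state(): the state.
- camera(name): name is "scene" or "top" or "wrist"; returns a dict with "image" (480x640x3 uint8, blue, green, red), "range_z" (480x640 float32, mm along the optical axis (not along the pixel's ray), 0 where there is no reading), "fx", "fy", "cx", "cy" (pixels), "cam_to_world" (4x4, takes a point from camera to world coordinates). Camera axes: x right, y up, looking along -z (the intrinsics and any distortion apply to the point x, -y, -z); pixel columns grow to the right and rows downward; lengths in mm; the calibration is good to about 2 mm. The wrist camera is an equidistant fisheye: a pixel r from the principal point sees the ray r / f radians off the axis. A picture is of the moment at which its call begins.
A pose or a line that the arm cannot do raises PlanningError and nothing moves.
- finish_job(): hands the job in; it is judged then, once.
The state is a dict: "time": time; "qpos": joint angles; "qvel": joint speeds; "joint_efforts": joint torques, N m; "eef_pos": TCP position; "tool_rot": TCP orientation; "ft_force": force on the tool from outside, world axes, zero at the start; "torque": the same for the moment, N m; "finger_gap": finger opening in mm; "gripper_force": force on a finger pad.
Only numpy, scipy, OpenCV 4.12 (cv2) and the standard library are available. Lean on these libraries where they do the work, as an engineer would, in place of code of your own. Each camera call takes 0.05 s, during which the arm holds its last target. There are 200 camera calls.

## Working session

There is one attempt and no reset: what is moved stays moved. The work goes in short steps, each a Python script; the robot and the scene stay as the last script left them, time stands still between calls to the robot, and variables do not carry over. Pictures are saved under pics/ and viewed, at most 10 in all, crops included, and the job is handed in when it is done.

```bash
mkdir -p pics; cat > h.py <<'E'
import numpy as np, cv2
from workcell import *
def shot(n):
    c=camera(n); np.savez('pics/%s.npz'%n,**{k:np.array(v) for k,v in c.items()}); return c
def pt(c,u,v):  # depth point
    z=c['range_z'][int(v),int(u)]; M=np.array(c['cam_to_world'])
    return (M@[(u-c['cx'])/c['fx']*z,-(v-c['cy'])/c['fy']*z,-z,1])[:3]
def plane(c,u,v,h):
    M=np.array(c['cam_to_world']); d=M[:3,:3]@[(u-c['cx'])/c['fx'],-(v-c['cy'])/c['fy'],-1]
    o=M[:3,3]; return o+d*(h-o[2])/d[2]
def load(n):
    d=np.load('pics/%s.npz'%n); return {k:d[k] for k in d}
E
python3 - <<'E'
from h import *
for n in('scene','top'):
    c=shot(n); cv2.imwrite('pics/%s1.png'%n,c['image']); print(n,c['fx'],c['cx'],c['cy'],np.round(c['cam_to_world'],3).tolist())
s=read_state(); print(s['time'],s['ft_force'],grip_point_offset,s['finger_gap'])
E
```

```text
scene 590.708307651511 322.4146136120453 232.72482777419611 [[-0.6, -0.497, 0.627, 1331.87], [0.8, -0.392, 0.455, 549.284], [0.02, 0.774, 0.632, 899.361], [0.0, 0.0, 0.0, 1.0]]
top 567.5264601346719 322.6820192866362 233.61828147962015 [[0.025, 0.996, -0.087, 443.162], [-1.0, 0.024, -0.013, -52.266], [-0.011, 0.087, 0.996, 1314.479], [0.0, 0.0, 0.0, 1.0]]
0.1 [ 0.47414164  0.39422429 -0.39885153] -18.700000000000003 85.46419142146638
```

View pics/top1.png

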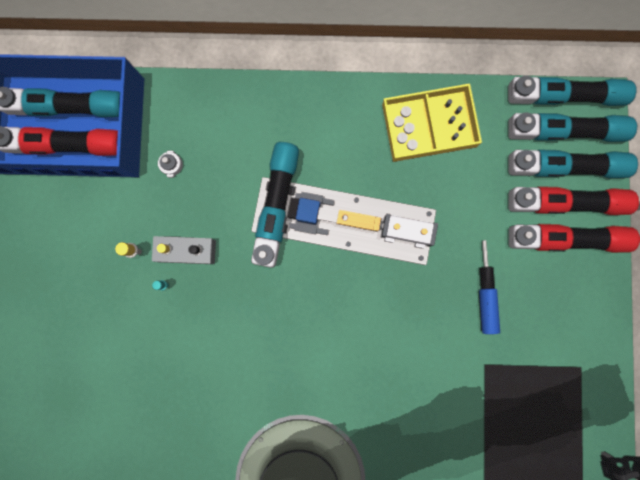

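View pics/scene1.png

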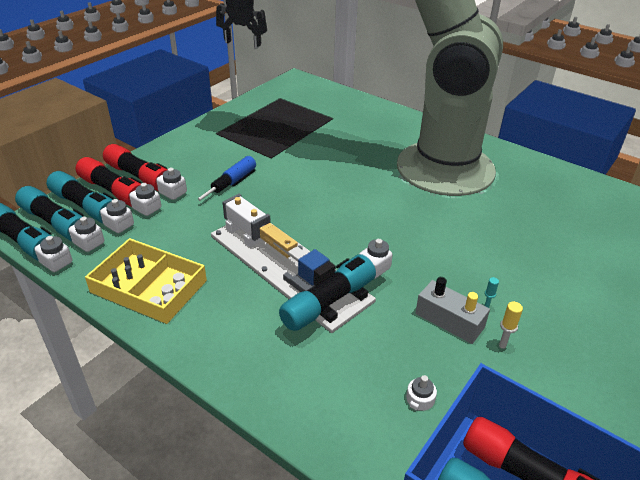

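Top view: three pins resemble the target. The yellow one in the rack is at (163,248), a larger yellow one stands on the bench at (125,250), and a turquoise one is at (159,285). The target is the smaller yellow one in the rack. The brass fork is near (357,220), with its hole near (345,217). I'll measure and check in a crop.

```bash
python3 - <<'E'
from h import *
T=load('top'); S=load('scene')
def comps(c,lo,hi,amin=15):
    m=cv2.inRange(cv2.cvtColor(c['image'],cv2.COLOR_BGR2HSV),lo,hi)
    n,l,st,ce=cv2.connectedComponentsWithStats(m)
    return [(ce[i],st[i],(l==i)) for i in range(1,n) if st[i,4]>=amin]
for n,c in(('top',T),('scene',S)):
  for nm,lo,hi in(('yel',(22,150,120),(32,255,255)),('org',(12,110,100),(22,255,255))):
    for ce,st,m in comps(c,lo,hi):
      r=c['range_z'][m]; ys,xs=np.nonzero(m)
      P=np.array([pt(c,u,v) for u,v in zip(xs,ys) if c['range_z'][v,u]>0])
      if len(P) and st[4]<1500: print(n,nm,ce.round(1),st,'P med',np.median(P,0).round(0),'zmax',P[:,2].max().round())
# rack & fork rectangles
def crop(c,x0,x1,y0,y1,k): return cv2.resize(c['image'][y0:y1,x0:x1],None,fx=k,fy=k,interpolation=cv2.INTER_CUBIC)
a=crop(T,100,220,220,300,5); b=crop(T,300,440,190,260,5)
im=np.zeros((600,800,3),np.uint8); a=cv2.resize(a,(400,267)); im[:267,:400]=a; im[270:600,:660]=cv2.resize(b,(660,330))
a2=crop(S,410,530,270,350,4)[:267,:390]; im[:a2.shape[0],405:405+a2.shape[1]]=a2
cv2.imwrite('pics/crop1.png',im)
E
```

```text
top yel [438.2 118. ] [ 384   86   96   73 1035] P med [ 839. -286.   27.] zmax 50.0
top org [455.2  90.3] [447  88  16   5  25] P med [ 899. -338.   21.] zmax 33.0
top org [470.6 113.1] [464  88  14  52 139] P med [ 846. -371.   24.] zmax 37.0
top org [439.3  93.1] [434  92  12   3  15] P med [ 891. -299.   22.] zmax 31.0
top org [413.9  97.4] [408  96  13   4  19] P med [ 879. -241.   22.] zmax 31.0
top org [345.1 216.5] [341 213  10   9  36] P med [593. -85.  74.] zmax 79.0
top org [365.7 224.1] [338 217  43  14 204] P med [ 574. -135.   73.] zmax 79.0
top org [130.8 249.9] [127 245   8  10  46] P med [504. 380.  85.] zmax 101.0
scene yel [470.6 303.4] [466 294  12  17 119] P med [516. 314.  82.] zmax 99.0
scene yel [511.  318.4] [503 303  19  27 267] P med [515. 394.  92.] zmax 118.0
scene org [214.5   1.3] [206   0  17   5  41] P med [ -344. -1228.   116.] zmax 351.0
scene org [102.9   5.1] [96  2 15  7 39] P med [  -36. -1522.   116.] zmax 120.0
scene org [103.8  48.7] [   0    5  218   86 1428] P med [  236. -1170.   114.] zmax 348.0
scene org [76.1 13.6] [67 10 18  8 54] P me
[... 2047 characters left out ...]
4.  -172.] zmax -150.0
scene org [ 73.9 174.2] [ 70 170   9   9  24] P med [  438. -1201.  -288.] zmax -271.0
scene org [  6.4 176.1] [  3 173   8   8  20] P med [  647. -1229.  -202.] zmax -178.0
scene org [  9.1 191.1] [  0 185  16  13  48] P med [  646. -1247.  -276.] zmax -227.0
scene org [237.2 200.2] [235 197   5   7  27] P med [ 562. -252.   96.] zmax 100.0
scene org [ 12.6 205.5] [  7 203  12   5  20] P med [  647. -1268.  -335.] zmax -326.0
scene org [253.8 212.9] [251 210   6   6  26] P med [ 572. -193.   93.] zmax 102.0
scene org [276.7 238. ] [260 223  37  35 584] P med [ 588. -115.   75.] zmax 83.0
scene org [171.9 315. ] [167 309  11  11  23] P med [ 850. -172.    7.] zmax 22.0
```

View pics/crop1.png

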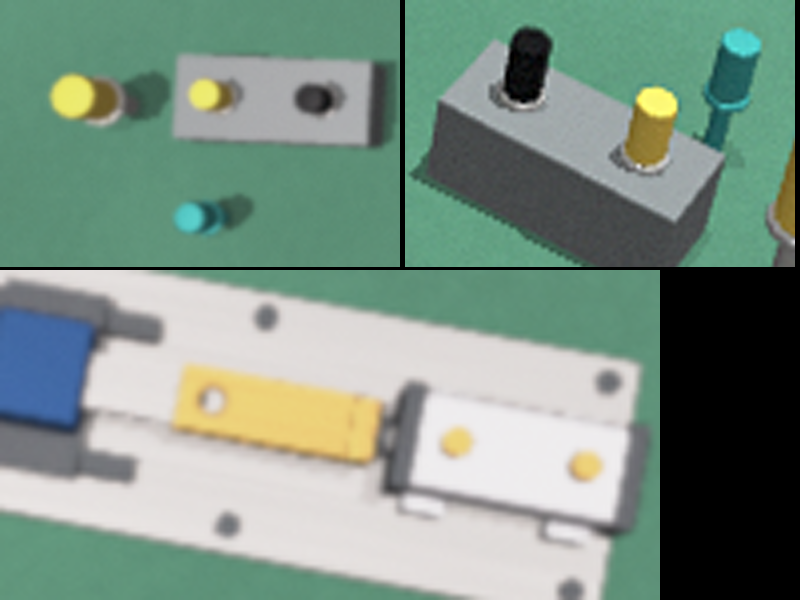

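The crop confirms the target: the smaller yellow-knobbed pin in the rack, top view (161.5,248.5). The larger yellow pin and the turquoise one are loose on the bench. The fork hole is at top pixel (345.2,217.6). Next I compute positions, then move above the pin and look with the wrist camera.

```bash
cat >> h.py <<'E'
def wplane(c,u,v,h):
    p=np.array([u-c['cx'],v-c['cy']]); r=np.hypot(*p); th=r/c['fx']
    d=np.array([np.sin(th)*p[0]/max(r,1e-9),-np.sin(th)*p[1]/max(r,1e-9),-np.cos(th)])
    M=np.array(c['cam_to_world']); d=M[:3,:3]@d; o=M[:3,3]; return o+d*(h-o[2])/d[2]
def wproj(c,P):
    M=np.array(c['cam_to_world']); q=M[:3,:3].T@(np.array(P)-M[:3,3]); a=np.array([q[0],-q[1]]); r=np.hypot(*a)
    th=np.arctan2(r,-q[2]); return np.array([c['cx'],c['cy']])+a/r*th*c['fx']
def down(yaw): # tool y axis at angle yaw in world
    y=np.array([np.cos(yaw),np.sin(yaw),0]); z=np.array([0,0,-1.]); return np.column_stack([np.cross(y,z),y,z])
E
python3 - <<'E'
from h import *
T=load('top'); S=load('scene')
print('pin top',plane(T,161.5,248.5,95),'scene',plane(S,470.8,296,95))
hole=plane(T,345.2,217.6,74); print('hole',hole)
m=cv2.inRange(cv2.cvtColor(T['image'],cv2.COLOR_BGR2HSV),(12,90,100),(30,255,255)); m[:205]=0;m[240:]=0;m[:,:330]=0;m[:,385:]=0
ys,xs=np.nonzero(m); P=np.array([plane(T,u,v,74)[:2] for u,v in zip(xs,ys)])
r=cv2.minAreaRect(P.astype(np.float32)); print('fork rect',r)
ports=[plane(T,300+u/660*140,190+(v-270)/330*70,95) for u,v in((457,442),(586,466))]
d=ports[0]-ports[1]; print('ports yaw',np.arctan2(d[1],d[0]),ports)
print(read_state()['tool_rot'])
pin=plane(T,161.5,248.5,95)
s0=read_state()
for yaw in(0,np.pi,np.pi/2,-np.pi/2): print(yaw,inverse_kinematics([pin[0],pin[1],230],down(yaw)))
E
```

```text
pin top [508.39013404 310.29731112  95.        ] scene [511.20707512 309.29632178  95.        ]
hole [587.47478051 -85.0642477   74.        ]
fork rect ((581.8787231445312, -114.77336120605469), (93.69464874267578, 30.619125366210938), 80.50225067138672)
ports yaw 1.4096186235644297 [array([ 568.44089993, -196.42830538,   95.        ]), array([ 558.84998323, -255.41736265,   95.        ])]
[[ 9.69449031e-01  2.45292657e-01 -2.97592025e-04]
 [ 2.45292830e-01 -9.69448601e-01  9.15660800e-04]
 [-6.38953014e-05 -9.60683665e-04 -9.99999537e-01]]
0 [ 0.01779211  0.66752544 -1.03167076  1.64718393  0.61078702  1.18444089
 -1.15995666]
3.141592653589793 [ 0.12022627  0.79328886 -1.27448896  1.64252064  0.78306942  1.31002278
  1.8502918 ]
1.5707963267948966 [ 0.03754695  0.68583763 -1.07254301  1.64625601  0.63892965  1.20237843
  0.38885854]
-1.5707963267948966 [-0.76834179  0.48156789  0.17223154  1.68980296 -0.09582596  0.97844617
 -2.13255765]
```

```bash
python3 - <<'E'
from h import *
t=read_state()['time']
movep([509.8,309.8,200],down(0.0))
s=read_state(); print(s['time']-t,s['eef_pos'],s['ft_force'])
c=shot('wrist'); print(c['fx'],c['cx'],c['cy'],np.round(c['cam_to_world'],3).tolist(), wproj(c,[509.8,309.8,95]))
hsv=cv2.cvtColor(c['image'],cv2.COLOR_BGR2HSV); m=cv2.inRange(hsv,(20,150,100),(34,255,255))
n,l,st,ce=cv2.connectedComponentsWithStats(m)
for i in range(1,n):
    if st[i,4]>40: print(st[i],ce[i],wplane(c,*ce[i],95))
cv2.imwrite('pics/w1.png',c['image'])
E
```

```text
3.425 [510.19794215 309.16480973 199.91070204] [-0.5815104   0.14232516 -0.66641597]
371.64829954431775 318.0926604744965 239.77088649434657 [[1.0, 0.001, 0.001, 509.952], [-0.001, 0.959, 0.283, 381.787], [-0.001, -0.283, 0.959, 342.913], [0.0, 0.0, 0.0, 1.0]] [318.22937063 238.23671887]
[ 289   96   44   44 1479] [310.65855308 117.55848546] [504.95182397 392.25107486  95.        ]
[304 212  28  36 791] [317.69532238 229.86093552] [509.43970043 315.82039299  95.        ]
```

View pics/w1.png

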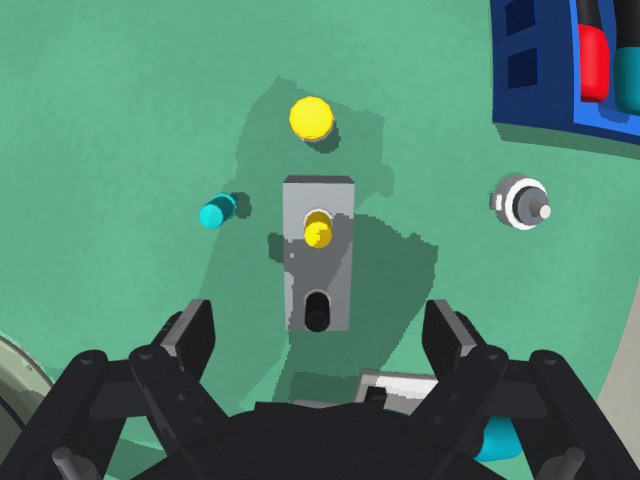

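The wrist view shows the yellow knob's top disc at about (318,234), the black knob at (317,310), and clear space on both sides for the fingers. All three views agree within 3 mm, so I grasp.

```bash
python3 - <<'E'
from h import *
c=load('wrist'); p=wplane(c,318.3,234.3,95); print(p)
x,y=509.9,311.4
t=read_state()['time']
print(movel([x,y,62.5],max_speed=120,guard=10)); clamp()
s=read_state(); print(s['time']-t,s['eef_pos'],s['finger_gap'],s['ft_force'],s['gripper_force'])
print(movel([x,y,150],max_speed=120))
hx,hy=587.2,-84.7
movep([hx,hy,170],down(1.407-np.pi/2))
s=read_state(); print(s['time']-t,s['eef_pos'],s['finger_gap'],s['ft_force'],s['qpos'])
c=shot('wrist'); print(wproj(c,[hx,hy,74])); cv2.imwrite('pics/w2.png',c['image'])
E
```

```text
[509.85281993 312.63877312  95.        ]
False
1.9249999999999998 [509.98815553 311.46558226  62.74498806] 18.433679626027892 [-0.30662763 -1.43250966  5.96505571] 58.42976152896881
False
4.3 [587.31733007 -83.12381986 170.05019145] 18.53328856420592 [-0.51616586  0.49247889 -0.88035492] [ 0.6883285   0.73400094 -0.99938953  1.71101583  0.68808528  1.08954753
 -0.69402853]
[319.17570219 245.02638839]
```

View pics/w2.png

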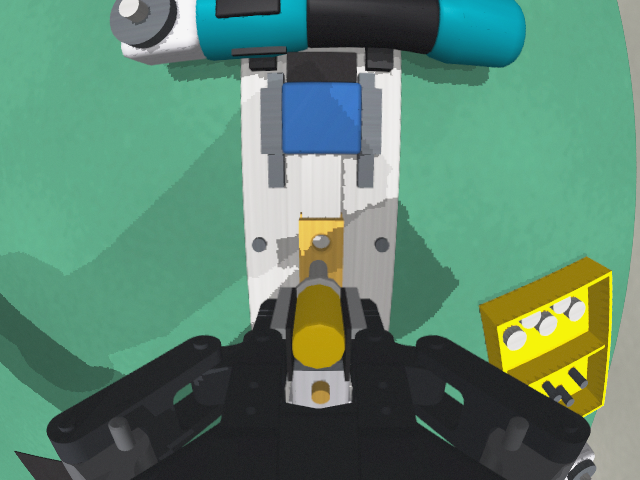

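The pin is held in the gripper, with its tip near (318,265). The fork hole is ahead of it at (320.5,241.5). I'll enlarge this area to measure the tip and hole more exactly.

```bash
python3 - <<'E'
from h import *
s=read_state(); print(s['eef_pos'],s['tool_rot'][:,2])
c=shot('wrist'); e=np.array(s['eef_pos'])
print('pred hole',wproj(c,[587.2,-84.7,74]))
for z in(123,124): print('tip pred',wproj(c,[e[0],e[1],z]))
for z in (163,203): print('collar/knob pred',z,wproj(c,[e[0],e[1],z]))
a=c['image'][205:305,265:375]; a=cv2.resize(a,None,fx=6,fy=6,interpolation=cv2.INTER_CUBIC); a=cv2.convertScaleAbs(a,alpha=1.4)
cv2.imwrite('pics/w3.png',a[:600,:660])
E
```

```text
[587.36100582 -83.08588383 170.07243618] [ 2.03542454e-04  5.36460480e-04 -9.99999835e-01]
pred hole [319.15183178 245.09664196]
tip pred [319.14996607 268.76566866]
tip pred [319.15362653 269.4190028 ]
collar/knob pred 163 [319.32593842 300.55650173]
collar/knob pred 203 [319.5893342  349.71159978]
```

View pics/w3.png

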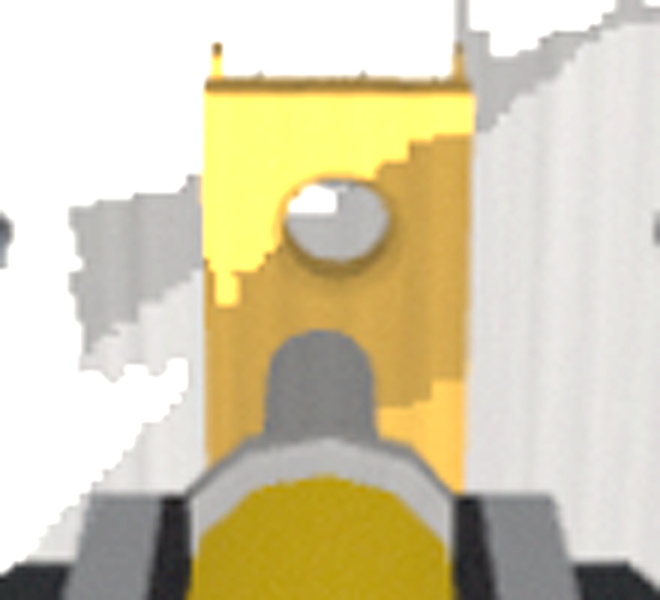

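The fork is centred at crop column 337, with the hole at image (321.2,242.6). The pin tip centre is at about (318.3,268.2), in line with the tool prediction to within about 0.5 mm. I shift by the measured difference, which cancels the camera bias, and start the pin under guard.

```bash
python3 - <<'E'
from h import *
c=load('wrist'); e=np.array(read_state()['eef_pos'])
hw=wplane(c,321.2,242.6,74); tw=wplane(c,318.3,268.2,e[2]-47.7)
sh=(hw-tw)[:2]; g=e[:2]+sh; print('hole',hw,'tip',tw,'shift',sh,'goal',g)
if np.linalg.norm(sh)<8:
    t=read_state()['time']
    movel([*g,126],max_speed=60); wait(.2); s=read_state(); print(s['eef_pos'],s['ft_force'])
    hit=movel([*g,113.9],max_speed=20,guard=5)
    s=read_state(); print(hit,s['time']-t,s['eef_pos'],s['ft_force'],s['finger_gap'],s['time'])
E
```

```text
hole [588.84060599 -83.18779845  74.        ] tip [586.91571366 -82.92794101 122.34858173] shift [ 1.92489233 -0.25985744] goal [589.26459872 -83.47261465]
[589.40162313 -83.53762848 126.3088077 ] [-0.1908494   0.11217811 -0.02196936]
False 1.8417000000000012 [589.32048135 -83.42340676 113.95560354] [ 0.6233254   0.56026759 -0.34392031] 18.51064062377304 9.8167
```

```bash
python3 - <<'E'
from h import *
u=np.array([np.cos(1.407),np.sin(1.407)]); n=np.array([-u[1],u[0]])
g=np.array([589.265,-83.473]); z0=113.9
F0=np.array(read_state()['ft_force'])
def f(): 
    d=np.array(read_state()['ft_force'])-F0; return np.round([d[:2]@u,d[:2]@n,d[2]],1)
d=4.0; hit=movel([*(g+u*d),z0],max_speed=10,guard=15); print('slide',hit,f(),read_state()['time'])
while d<39 and not hit:
    d+=1.2
    if movel([*(g+u*d),z0],max_speed=10,guard=15): print('slide guard',d,f()); break
    fs=f(); h=movel([*(g+u*d),z0-4.2],max_speed=15,guard=4)
    s=read_state(); z=s['eef_pos'][2]; print(round(d,1),h,round(z,2),'slide f',fs,'probe f',f(),round(s['time'],1))
    if not h or z<z0-3: break
    movel([*(g+u*d),z0],max_speed=30)
    if s['time']>50: break
E
```

```text
slide False [-2.8  0.1  1.4] 10.3667
5.2 True 111.59 slide f [-2.2  0.5  0.2] probe f [-1.6  0.   5.2] 10.9
6.4 False 109.48 slide f [-3.5  0.3  0.5] probe f [-3.  -0.3 -1.9] 11.8
```

The pin dropped into the eye with no force after 6.4 mm. I push it home gently under guard.

```bash
python3 - <<'E'
from h import *
u=np.array([np.cos(1.407),np.sin(1.407)]); n=np.array([-u[1],u[0]])
g=np.array([589.265,-83.473])+u*6.4
def show(k):
    s=read_state(); F=np.array(s['ft_force']); print(k,np.round(s['eef_pos'],2),np.round([F[:2]@u,F[:2]@n,F[2]],1),s['finger_gap'].__round__(2),round(s['time'],1))
show('start')
for z,v in((107,10),(100,12),(84.5,15),(80,6)):
    h=movel([*g,z],max_speed=v,guard=6); show((z,h))
    if h: break
E
```

```text
start [590.16 -77.17 109.48] [-2.3 -0.8 -2.2] 18.47 11.8
(107, False) [590.3  -77.16 106.9 ] [-2.8 -0.3 -1. ] 18.12 12.2
(100, False) [590.19 -77.15  99.87] [-3.4 -0.  -3. ] 18.07 13.0
(84.5, False) [590.26 -77.15  84.47] [-2.6 -0.2 -2. ] 18.56 14.2
(80, True) [590.41 -77.2   81.72] [0.2 0.7 7.7] 18.43 14.7
```

Contact came at TCP z = 81.72, exactly the height predicted for a seated collar. I release, retreat, and check.

```bash
python3 - <<'E'
from h import *
open_gripper(); s=read_state(); e=np.array(s['eef_pos']); print(s['finger_gap'])
movel([e[0],e[1],200],max_speed=120); wait(.2)
s=read_state(); print(s['time'],s['ft_force'])
c=shot('wrist'); e=s['eef_pos']; P=[590.3,-77.2]
m=cv2.inRange(cv2.cvtColor(c['image'],cv2.COLOR_BGR2HSV),(20,150,90),(34,255,255))
print('pred knob top',wproj(c,[*P,114]),'collar',wproj(c,[*P,76]))
S=shot('scene'); hsv=cv2.cvtColor(S['image'],cv2.COLOR_BGR2HSV)
a=cv2.resize(c['image'][150:330,220:420],(440,396),interpolation=cv2.INTER_CUBIC)
b=cv2.resize(S['image'][180:280,230:320],(356,396),interpolation=cv2.INTER_CUBIC)
cv2.imwrite('pics/end.png',np.hstack([a,b]))
E
```

```text
85.40399495556679
16.7 [-0.56656068  0.4366061   0.1863311 ]
pred knob top [319.94130263 246.48840903] collar [319.84185828 231.07621477]
```

View pics/end.png

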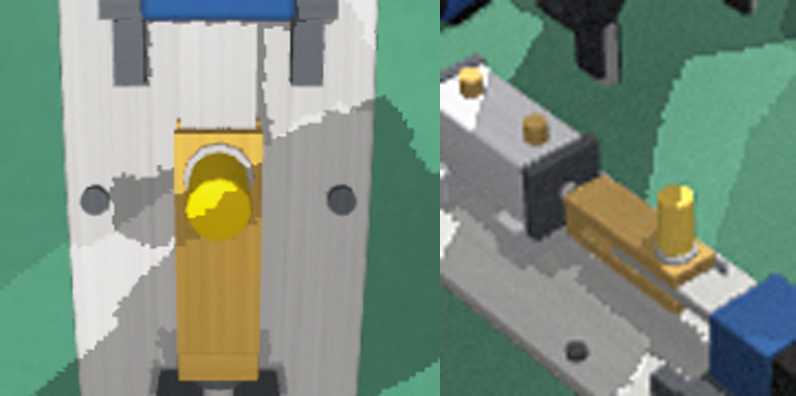

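The pin stands upright with its collar flat on the fork: knob at (218,210) in the left half, collar ring flush in the right half. The gripper is well clear, so I hand in the job.

```bash
python3 -c "
from h import *
print(finish_job())"
```

```text
the job is handed in; nothing more can be done
None
```

The yellow-knobbed pin is fully home through the fork and the jaw's eye with its collar flat on the fork, released and handed in after about 17 s, with no measured tool force above about 8 N.

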